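# Square up the side rail of a glue-up board

### The arm

A 7-joint arm with a two-finger parallel gripper is mounted at the origin on a cart in front of the work surface, level with it; the furniture and walls round the work are solid. World frame = base frame: x ahead of the robot, y to its left, z up, the work surface at z = 0. Lengths are in m, angles in rad, forces in N, time in s.
With the tool pointing down it reaches from about 0.35 to 0.9 m from the base axis. Payload 8.1 kg.
Tool frame: the origin (TCP) lies midway between the tips of the shut fingers; the grasp point (between the pads) lies 19 mm behind it; z points along the fingers, y is the line along which they close (so a half turn about z gives the same grasp; the last joint's range is limited). The gripper opens to 85 mm and grips with 20 to 120 N. Pads are 22 mm wide; open, the fingers measure 114 mm over their backs; the gripper's body (76 mm by 85 mm) begins 54 mm behind the grasp point. The pads swing forward as they close: fully open they stand 13 mm farther back than shut.
Start: joints at [-1.22, 0.434, 0.025, 1.573, -0.012, 1.134, -0.075], TCP at [0.274, 0.562, 0.231] pointing down, gripper open.
Joint ranges: [-2.62, 2.62], [-0.44, 2.09], [-1.27, 1.32], [0.08, 2.57], [-1.32, 4.46], [0.12, 2], [-2.74, 2.74]. Speed limits (rad/s): [2.22, 2.22, 3.01, 3.01, 3.14, 3.14, 3.14].

### API

Orientations are given as [roll, pitch, yaw] about the fixed x, y, z axes, in that order (R = Rz(yaw) Ry(pitch) Rx(roll)).
In Python, from station import sense, snapshot, camera_model, close_job, cut_out gives the robot as it stands.
- The arm moves only by the tool step_arm, never from a script. Its argument "commands" is text: rows parted by semicolons, each of 5 numbers parted by spaces: the finger opening in mm, from 0 to 85.4, then the shift along the tool's x, y, z in units of 30 mm (1.0 is 30 mm), then the turn about the tool's z in units of 8 degrees (1.0 is 8 degrees). A call has 1 to 20 rows; each row shifts and turns the commanded pose from where the row before left it, along the tool's axes as they then stand; what a row does not reach is not made up. A row lasts 1/10 s, in which the tool goes at most 50 mm and 8.59 degrees, less where a joint would pass 70% of its speed; a pose out of reach is approached as far as the arm can. A call is refused whole if a number of a shift passes 1 or a number of a turn 1, either way. A call with a gripper value outside its range is refused whole. The fingers move at their own pace and stop on an object; "newtons" is the grip in N (left out, the last holds). Time passes only in rows, so rows that do not move let the fingers close. It gives the time, the measured TCP pose, the force, the opening and the grip force at its end, in the units of the state.
- sense(): the state, without advancing time (a new reading comes with each control period).
- snapshot(name): name is "scene" or "top"; returns (picture, depth): 400x640x3 uint8, red, green, blue; 400x640 float32, m along the optical axis (not along the pixel's ray), 0 where there is no reading.
- camera_model(name): a dict with "mtx" (3x3 intrinsics, pixels), "extrinsics" (4x4, takes a point from camera to world coordinates). Camera axes: x right, y down, z forward; pixel columns grow to the right and rows downward; lengths in m; the calibration is good to about 2 mm. A picture is of the moment at which its call begins. camera_model takes no time and is no camera call.
- close_job(): hands the job in; it is judged then, once.
Trained networks look in the newest picture that a camera, given by its name, has taken for a name from the list of things; names that differ only in an ending like _2 or _b are one class to them, and where a whole thing is asked for, a point or a joint stands for the part that bears it (a point fixed in the world has none). Each returns a list of dicts, best first, with "p" (0 to 1); they miss things now and then, are a little off and sometimes report something else, mostly with a low value. They report only what shows in the picture. A call takes as long as a camera call.
- cut_out(camera, target): "pixels" (400x640 bool, what is visible of it) and "pixel" ([column, row] in pixels, amid what is visible of it).
The state is a dict: "clock": time; "joint_pos": joint angles; "qvel": joint speeds; "joint_torque": joint torques, N m; "ee_pos": TCP position; "ee_rot": TCP orientation; "ft_force": force on the tool from outside, world axes, zero at the start; "wrist_torque": the same for the moment, N m; "opening": opening from 0.0 (shut) to 1.0 (fully open); "grasp_force": force on a finger pad.
Only numpy, scipy, OpenCV 4.12 (cv2) and the standard library are available. Lean on these libraries where they do the work, as an engineer would, in place of code of your own. Each camera call takes 0.05 s, during which the arm holds its last target. There are 200 camera calls.

### The job

The swivelling side rail of the plywood glue-up board has been knocked out of square. Pick up the aluminium L-shaped square, lay it flat on the board and press it firmly into the corner, bearing on the fixed rail and the side rail at the same time, so that the side rail swings square and both outer faces of the square sit flush without a gap. Leave the square lying there, flush and let go, so that the bolt can be tightened, and do not shift the other things on the bench.

Things in the scene. Friction and masses are not known exactly. Their poses are not given: they have to be found in the camera images.
- square: Solid bare-aluminium square lying flat: an L of two equal legs, each 130 mm long outside, 26 wide, 26 high, 0.35 kg. Origin: underside, where its two outer faces would meet (a 10 mm notch cuts the heel away). The legs run from there along -x and -y; the outer faces are the planes y = 0 and x = 0, the inner corner is at (-26, -26) mm. z up. Mass centre near (-42, -42) mm.
- glue_board: Plywood board 240 (x) by 280 (y) by 12 mm high, screwed to the bench, carries the two rails; waxed and slippery (friction about 0.3), like the rails. Origin: centre of its underside, x away from the robot and y to the left when its yaw is 0.
- fixed_rail: Brown wood rail, 18 mm wide, 200 long, 9 high, screwed onto the board along its far edge. Its inner face is the plane x = 0 of its frame, from y = +25 to -175 mm; the rail lies on the +x side, and the square bears on it from -x. Origin: on that face at the board's top.
- side_rail: Brown wood rail, 120 mm long (x), 18 wide (y), 9 high, at the board's left, on one bolt through its middle; turns stiffly (0.12 N m: 2 to 3 N near an end), up to 0.3 rad either way, and stays put. Origin: bolt axis, at the board's top. Inner face: y = -9 mm. Square when its axes are parallel to the board's; it starts 0.09 to 0.2 rad off (positive yaw), near end leaning inward.
- corner (a point): Point at the board's top, 12 mm above the bench, where the inner faces of the fixed rail and of the side rail (once square) meet: (85, 100, 12) mm in the board's frame, axes as the board's. The seated square has its origin here and its axes parallel to the board's: -y leg along the fixed rail, -x leg along the side rail.
- plastic_cup: Grey plastic cup, 85 mm wide, 93 mm high, bystander, at the left. Origin: centre of its underside.
- test_print_2: White ribbed round test print, 51 mm wide, 40 mm high, bystander, at the left. Origin: centre of its underside.
- slat_2: Pine slat 18 x 170 x 9 mm, bystander, beyond the square. Origin: centre of its underside.
- slat_3: Pine slat 18 x 200 x 9 mm, bystander, beyond the square. Origin: centre of its underside.
- hex_key_2: L-shaped hex key, 35 x 105 x 12 mm, lying ready on the near right part of the board, bystander. Origin: centre of its underside.

How it is judged:
On the way:
1. the square bears on the fixed rail and on the side rail at the same time, with at least 0.5 N on each (contact force between square and fixed_rail above 0.5 N and contact force between square and side_rail above 0.5 N), for 0.1 s.
At the end, for the whole second after the job is handed in: The square lies flat on the board (2.5 mm, 0.03 rad), its heel point within 2.5 mm of the corner in each direction and its legs within 0.02 rad of the board's axes; the side rail within 0.02 rad of the square's leg and 0.025 rad of square to the board; the square is let go and at rest (x of square in the frame of corner between -0.0025 and 0.0025 m and y of square in the frame of corner between -0.0025 and 0.0025 m and z of square in the frame of corner between -0.0025 and 0.0025 m and angle between the x axis of square and the x axis of glue_board, either way round below 0.02 rad and angle between the x axis of side_rail and the x axis of square, either way round below 0.02 rad and angle between the x axis of side_rail and the x axis of glue_board, either way round below 0.025 rad and angle between square's own z axis and vertical below 0.03 rad and linear speed of square below 0.01 m/s); the robot touches nothing.
It fails at once if another loose thing on the bench is shifted by more than 30 mm (distance of any of plastic_cup, test_print_2, slat_2, slat_3, hex_key_2 from where it was at the start of the episode above 0.03 m).
It also fails if it takes over 51 s, if anything falls off the work surface, if the arm or the gripper's body presses on something with over 40 N, if the wrist force passes 120 N, or if a joint passes its speed limit or range.

## Working session

There is one attempt and no reset: what is moved stays moved. The work goes in short steps, Python scripts to look and compute and a tool call to move; the robot and the scene stay as the last step left them, time stands still between calls to the robot, and variables do not carry over. Pictures are saved under pics/ and viewed, at most 10 in all, crops included, and the job is handed in when it is done.

Besides the shell and the picture viewer there is one more tool, called after "Call:" by a JSON object that holds its "method" and its "body", one argument or row to a line. step_arm: Moves the arm, as the interface text tells. Its arguments: {"type":"object","properties":{"commands":{"type":"string"},"newtons":{"type":"number"}},"required":["commands"]}

```bash
mkdir -p pics; cat > h.py <<'E'
import numpy as np, cv2
from station import *
def cloud(cam, d):
    m=camera_model(cam); K=np.array(m["mtx"]); T=np.array(m["extrinsics"])
    v,u=np.mgrid[0:d.shape[0],0:d.shape[1]]
    P=np.stack([(u-K[0,2])/K[0,0]*d,(v-K[1,2])/K[1,1]*d,d],-1)
    return P@T[:3,:3].T+T[:3,3]
E
python3 - <<'E'
from h import *
s=sense(); print(s["ee_pos"],s["ee_rot"],s["opening"],s["clock"],s["ft_force"])
for c in ["top","scene"]:
    im,d=snapshot(c); cv2.imwrite(f"pics/{c}0.png",im[:,:,::-1]); np.save(f"{c}0.npy",d)
    X=cloud(c,d)
    for n in ["square","glue_board","fixed_rail","side_rail","hex_key_2","plastic_cup","test_print_2","slat_2"]:
        for r in cut_out(c,n)[:2]:
            p=X[r["pixels"]&(d>0)]
            print(c,n,round(r["p"],2),r["pixel"],r["pixels"].sum(),np.median(p,0).round(3),cv2.minAreaRect(p[:,:2].astype(np.float32)), np.percentile(p[:,2],[5,95]).round(3))
            np.save(f"m_{c}_{n}.npy",r["pixels"]) if r is not None else 0
E
```

```text
[0.27380895 0.56125989 0.23051679] [-3.14002037e+00  1.41830281e-04  2.68773836e+00] 0.9957438622677736 0.0 [-0.48316725 -0.39855937  0.0113725 ]
top square 0.56 [315.9, 217.2] 8422 [0.525 0.07  0.012] ((0.5225115418434143, 0.06920649856328964), (0.28413939476013184, 0.24595893919467926), 79.41796112060547) [0.008 0.02 ]
top glue_board 0.94 [315.2, 215.5] 8451 [0.525 0.072 0.012] ((0.5222960114479065, 0.06841322779655457), (0.2867431044578552, 0.24456962943077087), 79.72022247314453) [0.008 0.02 ]
top fixed_rail 0.77 [316.6, 184.1] 507 [0.62  0.069 0.02 ] ((0.620404839515686, 0.07157869637012482), (0.19872085750102997, 0.021963348612189293), 79.37936401367188) [0.012 0.024]
top fixed_rail 0.38 [313.6, 215.9] 8397 [0.525 0.072 0.012] ((0.5234940648078918, 0.07039574533700943), (0.28641384840011597, 0.24293267726898193), 79.30834197998047) [0.008 0.02 ]
top side_rail 0.54 [278.8, 201.5] 320 [0.567 0.172 0.02 ] ((0.5650465488433838, 0.1703498512506485), (0.023046981543302536, 0.12323364615440369), 89.86787414550781) [0.012 0.024]
top hex_key_2 0.59 [318.4, 258.0] 26 [0.418 0.065 0.024] 
[... 2155 characters left out ...]
7] 462 [ 0.736 -0.197  0.007] ((0.7506535649299622, -0.19154591858386993), (0.02730785310268402, 0.20025421679019928), 87.53575134277344) [0.002 0.009]
scene test_print_2 0.54 [234.6, 161.6] 279 [0.55  0.402 0.027] ((0.5541457533836365, 0.4128434956073761), (0.05042543634772301, 0.04649289324879646), 25.325132369995117) [0.004 0.039]
scene slat_2 0.81 [439.3, 239.2] 551 [ 0.742 -0.197  0.007] ((0.75923752784729, -0.191724956035614), (0.027688272297382355, 0.21742159128189087), 87.53575134277344) [-0.     0.009]
scene slat_2 0.58 [460.4, 248.0] 532 [ 0.753 -0.242  0.007] ((0.7611066102981567, -0.23935991525650024), (0.028917411342263222, 0.1872800588607788), 81.43257141113281) [-0.001  0.009]
```

View pics/top0.png

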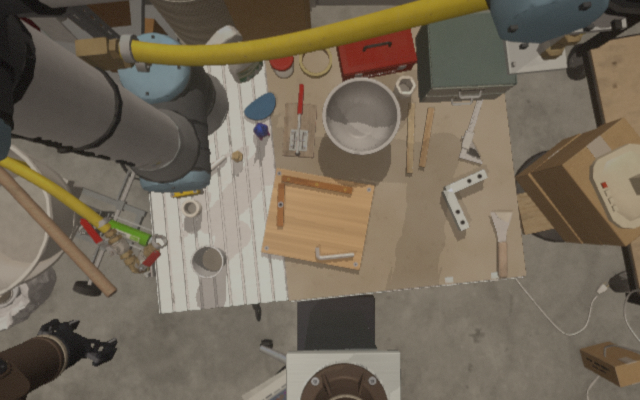

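View pics/scene0.png

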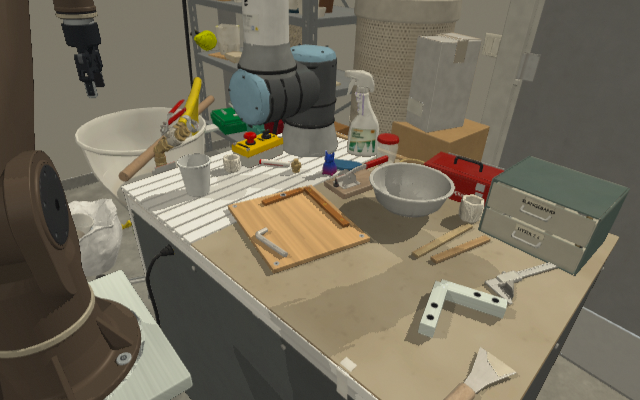

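The top view shows the square's heel at about (445,188), with legs to (485,174) and (462,228). The board is centred at (318,220), the corner is near (283,176), the side rail's bolt is at (280,204) and the hex key is at (335,255). The network's top "square" mask is actually the board, so I'll fit shapes to the depth data instead.

```bash
cat >> h.py <<'E'
from scipy.optimize import minimize
def box(p,x0,x1,y0,y1):
    return np.maximum(np.maximum(x0-p[:,0],p[:,0]-x1),np.maximum(y0-p[:,1],p[:,1]-y1))
def fit(P,high,sdf,g,w=.0015):
    t=np.where(high,1.,0.)
    def c(q):
        R=np.array([[np.cos(q[2]),-np.sin(q[2])],[np.sin(q[2]),np.cos(q[2])]])
        d=sdf((P[:,:2]-q[:2])@R)
        return np.mean((1/(1+np.exp(np.clip(d/w,-50,50)))-t)**2)
    best=min((minimize(c,np.array(g)+e,method="Nelder-Mead",options=dict(initial_simplex=np.array(g)+e+np.array([[0,0,0],[.01,0,0],[0,.01,0],[0,0,.08]]),xatol=1e-5,fatol=1e-8,maxiter=600)) for e in ([0,0,0],[.01,.01,0],[-.01,-.01,.05])),key=lambda r:r.fun)
    return best.x.round(4),round(best.fun,4)
Lsq=lambda p:np.minimum(box(p,-.13,0,-.026,0),box(p,-.026,0,-.13,0))
board=lambda p:box(p,-.12,.12,-.14,.14)
frail=lambda p:box(p,0,.018,-.175,.025)
srail=lambda p:box(p,-.06,.06,-.009,.009)
def near(X,d,c,r): return X[(d>0)&(np.hypot(X[...,0]-c[0],X[...,1]-c[1])<r)]
E
python3 - <<'E'
from h import *
for c in ["top","scene"]:
    d=np.load(f"{c}0.npy"); X=cloud(c,d)
    P=near(X,d,(.6,-.35),.13); print(c,"z bench",np.median(P[P[:,2]<.01,2]),"top",np.median(P[P[:,2]>.018,2]))
    print(" square",fit(P,P[:,2]>.014,Lsq,[.64,-.27,.34]))
    P=near(X,d,(.523,.07),.21); print(" board",np.median(P[(P[:,2]>.007)&(P[:,2]<.016),2]),fit(P,P[:,2]>.006,board,[.523,.07,-.185]))
    P=near(X,d,(.62,.072),.11);P=P[P[:,2]>.005] if c=="x" else P; print(" frail",fit(P,P[:,2]>.0165,frail,[.62,.145,-.185]))
    P=near(X,d,(.567,.172),.075); print(" srail",fit(P,P[:,2]>.0165,srail,[.567,.172,-.05]))
E
```

```text
top z bench -0.0008223246984271348 top 0.02519584265507957
 square (array([ 0.6062, -0.2763,  0.414 ]), np.float64(0.0108))
 board 0.011639574411496323 (array([ 0.5232,  0.069 , -0.1864]), np.float64(0.0492))
 frail (array([ 0.6245,  0.1469, -0.1858]), np.float64(0.0797))
 srail (array([ 0.5627,  0.1724, -0.0359]), np.float64(0.0569))
scene z bench -0.0016125916042074029 top 0.02445097814985797
 square (array([ 0.6082, -0.2752,  0.4141]), np.float64(0.0241))
 board 0.010807005183759932 (array([ 0.5252,  0.0693, -0.1886]), np.float64(0.0458))
 frail (array([ 0.6269,  0.1469, -0.1895]), np.float64(0.0861))
 srail (array([ 0.5665,  0.173 , -0.0496]), np.float64(0.0784))
```

```bash
cat >> h.py <<'E'
from scipy.spatial.transform import Rotation as Ro
def to(x,y,z,psi=None):
    s=sense(); R=Ro.from_euler("xyz",s["ee_rot"])
    d=R.inv().apply(np.array([x,y,z])-s["ee_pos"])/.03
    yaw=s["ee_rot"][2]
    print("pos",np.round(s["ee_pos"],4),"rot",np.round(s["ee_rot"],4),"F",np.round(s["ft_force"],1),"grip",s["grasp_force"],"open",s["opening"],"t",s["clock"])
    print("units",d.round(3),"turn", None if psi is None else round(np.degrees(yaw-psi)/8,3))
E
python3 -c "
from h import *
to(.612,-.3197,.15,1.985)"
```

```text
pos [0.274  0.5617 0.2313] rot [ 3.1416 -0.      2.6877] F [-0.1 -0.2  0.5] grip 0.0 open 1.0035207593502011 t 0.9
units [-23.009 -21.466   2.71 ] turn 5.033
```

Call:
{"method": "step_arm", "body": {
  "commands": "60 -0.92 -0.858 0 0; 60 -0.92 -0.858 0 0; 60 -0.92 -0.858 0 0; 60 -0.92 -0.858 0 0; 60 -0.92 -0.858 0 0; 60 -0.92 -0.858 0 0; 60 -0.92 -0.858 0 0; 60 -0.92 -0.858 0 0; 60 -0.92 -0.858 0 0; 60 -0.92 -0.858 0 0; 60 -0.92 -0.858 0 0; 60 -0.92 -0.858 0 0; 60 -0.92 -0.858 0 0; 60 -0.92 -0.858 0 0; 60 -0.92 -0.858 0 0; 60 -0.92 -0.858 0 0; 60 -0.92 -0.858 0 0; 60 -0.92 -0.858 0 0; 60 -0.92 -0.858 0 0; 60 -0.92 -0.858 0 0"
}}

```text
clock: 2.9
ee_pos: [0.5449, -0.1444, 0.2315]
ee_rot: [3.141, 0.0, 2.688]
ft_force: [0.8, 0.4, -0.1]
opening: 0.701
grasp_force: 0.0
```

Call:
{"method": "step_arm", "body": {
  "commands": "60 -0.92 -0.858 0 0; 60 -0.92 -0.858 0 0; 60 -0.92 -0.858 0 0; 60 -0.92 -0.858 0 0; 60 -0.92 -0.858 0 0; 60 0 0 0 0.84;60 0 0 0 0.84;60 0 0 0 0.84;60 0 0 0 0.84;60 0 0 0 0.84;60 0 0 0 0.84; 60 0 0 0 0; 60 0 0 0 0"
}}

```text
clock: 4.2
ee_pos: [0.6121, -0.319, 0.2312]
ee_rot: [-3.141, -0.0, 1.988]
ft_force: [0.2, 0.3, -0.6]
opening: 0.701
grasp_force: 0.0
```

```bash
python3 -c "
from h import *
to(.612,-.3197,.012,1.985)"
```

```text
pos [ 0.6121 -0.319   0.2312] rot [-3.1414e+00 -1.0000e-04  1.9877e+00] F [ 0.2  0.3 -0.6] grip 0.0 open 0.701148150471046 t 4.2
units [-0.022 -0.01   7.306] turn 0.019
```

Call:
{"method": "step_arm", "body": {
  "commands": "60 0 0 1 0; 60 0 0 1 0; 60 0 0 1 0; 60 0 0 1 0; 60 0 0 1 0; 60 0 0 1 0; 60 0 0 0.7 0; 60 0 0 0.57 0; 60 0 0 0 0; 60 0 0 0 0",
  "newtons": 60
}}

```text
clock: 5.2
ee_pos: [0.6123, -0.3195, 0.0137]
ee_rot: [3.141, 0.0, 1.985]
ft_force: [0.0, 0.1, 0.2]
opening: 0.7
grasp_force: 0.0
```

Call:
{"method": "step_arm", "body": {
  "commands": "15 0 0 0 0; 15 0 0 0 0; 15 0 0 0 0; 15 0 0 0 0; 15 0 0 0 0; 15 0 0 0 0; 15 0 0 0 0; 15 0 0 0 0",
  "newtons": 60
}}

```text
clock: 6.0
ee_pos: [0.613, -0.3195, 0.0148]
ee_rot: [3.14, 0.002, 1.984]
ft_force: [-0.4, 0.1, 5.7]
opening: 0.284
grasp_force: 60.2
```

Call:
{"method": "step_arm", "body": {
  "commands": "15 0 0 -0.3 0; 15 0 0 -0.7 0; 15 0 0 -1 0; 15 0 0 -1 0; 15 0 0 -1 0; 15 0 0 0 0; 15 0 0 0 0",
  "newtons": 80
}}

```text
clock: 6.7
ee_pos: [0.612, -0.3189, 0.1334]
ee_rot: [3.141, 0.0, 1.984]
ft_force: [-0.2, 0.2, -5.0]
opening: 0.279
grasp_force: 79.3
```

```bash
python3 - <<'E'
from h import *
for c in ["top","scene"]:
    im,d=snapshot(c); X=cloud(c,d); P=near(X,d,(.6,-.35),.16); h=(P[:,2]>.12)&(P[:,2]<.155)
    q=P[h]
    print(c,h.sum(), np.linalg.lstsq(np.c_[q[:,:2],np.ones(len(q))],q[:,2],rcond=None)[0], np.percentile(q[:,2],[10,50,90]))
    cv2.imwrite(f"pics/{c}1.png",cv2.resize(im[120:360,300:620,::-1],(640,480)))
to(.6,-.3,.2,1.384)
E
```

```text
top 667 [ 0.07752604 -0.217328    0.03078225] [0.13109208 0.14338824 0.14640049]
scene 2124 [0.01602214 0.09056852 0.15919891] [0.12492613 0.14113608 0.14277174]
pos [ 0.6111 -0.3182  0.1315] rot [-3.1401e+00 -2.3000e-03  1.9841e+00] F [-0.4 -0.2 -4. ] grip 79.29141283035278 open 0.27808956749046226 t 6.8
units [ 0.71  -0.098 -2.281] turn 4.298
```

View pics/scene1.png

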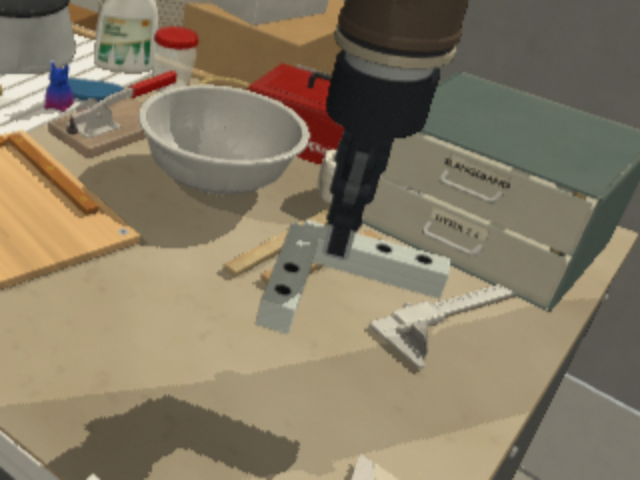

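Call:
{"method": "step_arm", "body": {
  "commands": "15 0 0 0 0.43; 15 0 0 0 0.86; 15 0 0 0 0.86; 15 0 0 0 0.86; 15 0 0 0 0.86; 15 0 0 0 0.43; 15 0 0 0 0; 15 0 0 0 0"
}}

```text
clock: 7.6
ee_pos: [0.6115, -0.3188, 0.1319]
ee_rot: [-3.14, -0.0, 1.386]
ft_force: [0.1, -0.1, -3.8]
opening: 0.275
grasp_force: 79.3
```

```bash
python3 -c "
from h import *
to(.59,.0946,.1315,1.384)"
```

```text
pos [ 0.6115 -0.3188  0.1319] rot [-3.1396e+00 -2.0000e-04  1.3856e+00] F [ 0.1 -0.1 -3.8] grip 79.30094361305237 open 0.27462482114104725 t 7.6
units [13.411 -3.24   0.023] turn 0.011
```

Call:
{"method": "step_arm", "body": {
  "commands": "15 0.4 -0.1 0 0; 15 0.8 -0.2 0 0; 15 0.9 -0.22 0 0; 15 0.9 -0.22 0 0; 15 0.9 -0.22 0 0; 15 0.9 -0.22 0 0; 15 0.9 -0.22 0 0; 15 0.9 -0.22 0 0; 15 0.9 -0.22 0 0; 15 0.9 -0.22 0 0; 15 0.9 -0.22 0 0; 15 0.9 -0.22 0 0; 15 0.9 -0.22 0 0; 15 0.9 -0.22 0 0; 15 0.8 -0.2 0 0; 15 0.6 -0.1 0 0; 15 0 0 0 0; 15 0 0 0 0"
}}

```text
clock: 9.4
ee_pos: [0.5912, 0.094, 0.1332]
ee_rot: [3.141, 0.0, 1.385]
ft_force: [0.7, -0.2, -4.1]
opening: 0.273
grasp_force: 79.3
```

```bash
python3 - <<'E'
from h import *
for c in ["top","scene"]:
    im,d=snapshot(c); X=cloud(c,d); P=near(X,d,(.57,.08),.2)
    P=P[(P[:,2]<.152)]; h=(P[:,2]>.134)
    q=P[h]
    print(c,h.sum(), np.linalg.lstsq(np.c_[q[:,:2],np.ones(len(q))],q[:,2],rcond=None)[0], np.median(q[:,2]))
    print(fit(P,h,Lsq,[.61,.134,-.187]))
    cv2.imwrite(f"pics/{c}2.png",cv2.resize(im[100:300,200:440,::-1],(720,600)))
to(.59,.0946,.05,1.384)
E
```

```text
top 159 [-1.04084170e-04 -6.09184754e-03  1.43941218e-01] 0.1438872595353171
(array([ 0.6141,  0.1301, -0.2166]), np.float64(0.0021))
scene 746 [0.04301663 0.02514995 0.1156849 ] 0.14267784358789826
(array([ 0.6123,  0.1321, -0.1905]), np.float64(0.0536))
pos [0.5913 0.0926 0.1334] rot [3.1412e+00 6.0000e-04 1.3822e+00] F [ 0.3 -0.5 -4.5] grip 79.30505633354187 open 0.2733357854320927 t 9.5
units [ 0.059 -0.057  2.779] turn -0.013
```

View pics/scene2.png

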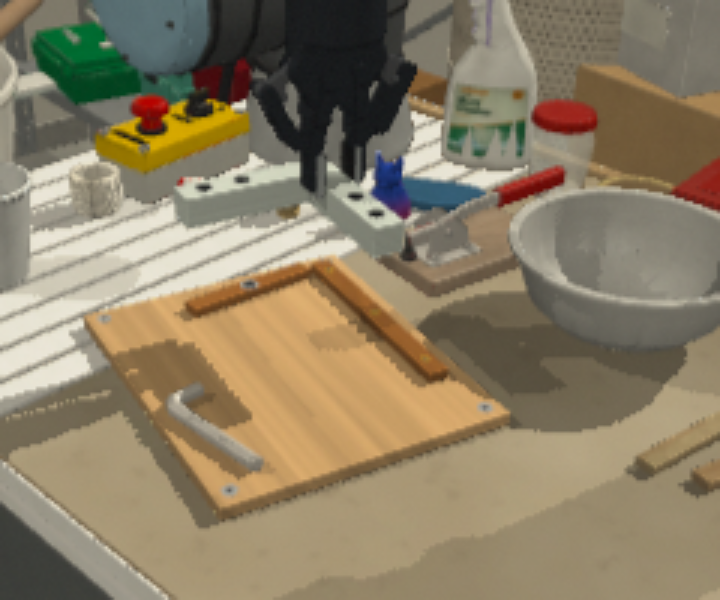

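The square hangs level over the board, heel at about (.613,.131), which is clear of both rails. Lowering it now.

Call:
{"method": "step_arm", "body": {
  "commands": "15 0 0 0.7 0; 15 0 0 1 0; 15 0 0 1 0; 15 0 0 0.5 0; 15 0 0 0.15 0; 15 0 0 0.1 0; 15 0 0 0 0; 15 0 0 0 0"
}}

```text
clock: 10.3
ee_pos: [0.5921, 0.0939, 0.0308]
ee_rot: [3.14, -0.001, 1.384]
ft_force: [-0.4, -0.0, -3.9]
opening: 0.276
grasp_force: 79.4
```

Call:
{"method": "step_arm", "body": {
  "commands": "15 0 0 0.05 0; 15 0 0 0.05 0; 15 0 0 0 0; 15 0 0 0 0"
}}

```text
clock: 10.7
ee_pos: [0.5915, 0.0941, 0.0269]
ee_rot: [3.141, -0.0, 1.384]
ft_force: [-0.0, -0.2, -2.5]
opening: 0.278
grasp_force: 79.5
```

Call:
{"method": "step_arm", "body": {
  "commands": "15 0 0 0.03 0; 15 0 0 0 0; 15 0 0 0 0"
}}

```text
clock: 11.0
ee_pos: [0.5915, 0.0941, 0.0268]
ee_rot: [3.141, -0.001, 1.384]
ft_force: [-4.8, 0.3, 8.5]
opening: 0.279
grasp_force: 81.0
```

```bash
python3 - <<'E'
from h import *
for c in ["top","scene"]:
    im,d=snapshot(c); X=cloud(c,d); P=near(X,d,(.56,.09),.12)
    P=P[P[:,2]<.042]; h=(P[:,2]>.029)
    print(c,h.sum(),np.median(P[h,2]),fit(P,h,Lsq,[.61,.134,-.187]))
to(.59,.0946,.05,1.384)
E
```

```text
top 131 0.03789819244948123 (array([ 0.6101,  0.1322, -0.1876]), np.float64(0.0035))
scene 665 0.03635522787751444 (array([ 0.6128,  0.1337, -0.189 ]), np.float64(0.0553))
pos [0.5915 0.0941 0.0268] rot [ 3.1413e+00 -1.0000e-03  1.3835e+00] F [-4.1 -0.2  8.8] grip 80.96512198448181 open 0.2808877093083308 t 11.1
units [ 0.009 -0.053 -0.772] turn -0.003
```

Call:
{"method": "step_arm", "body": {
  "commands": "15 0 0 -0.025 0; 15 0 0.1 0 0; 15 0 0.1 0 0; 15 0 0.05 0 0; 15 0 0 0 0; 15 0 0 0 0"
}}

```text
clock: 11.7
ee_pos: [0.5993, 0.0925, 0.0269]
ee_rot: [3.141, -0.0, 1.383]
ft_force: [-2.4, 0.6, 4.6]
opening: 0.278
grasp_force: 80.5
```

Call:
{"method": "step_arm", "body": {
  "commands": "15 0.1 0 0 0; 15 0.1 0 0 0; 15 0.1 0 0 0; 15 0.1 0 0 0;15 0 0 0 0; 15 0 0 0 0"
}}

```text
clock: 12.3
ee_pos: [0.6018, 0.1046, 0.0269]
ee_rot: [3.14, -0.0, 1.384]
ft_force: [1.1, -0.9, 4.3]
opening: 0.276
grasp_force: 80.5
```

Call:
{"method": "step_arm", "body": {
  "commands": "15 0 0.05 0 0; 15 0 0.03 0 0; 15 0 0 0 0; 15 0 0 0 0"
}}

```text
clock: 12.7
ee_pos: [0.6029, 0.1046, 0.0268]
ee_rot: [-3.141, -0.001, 1.384]
ft_force: [-4.0, 0.1, 9.4]
opening: 0.278
grasp_force: 81.1
```

Call:
{"method": "step_arm", "body": {
  "commands": "15 0.08 0 0 0; 15 0.08 0 0 0; 15 0 0 0 0; 15 0 0 0 0"
}}

```text
clock: 13.1
ee_pos: [0.6042, 0.1076, 0.0268]
ee_rot: [3.141, 0.001, 1.384]
ft_force: [-1.3, -5.0, 8.2]
opening: 0.277
grasp_force: 80.9
```

Call:
{"method": "step_arm", "body": {
  "commands": "15 0 0 -0.02 0; 15 0.06 0 0 0; 15 0.06 0 0 0; 15 0 0 0 0; 15 0 0 0 0"
}}

```text
clock: 13.6
ee_pos: [0.6046, 0.1125, 0.0269]
ee_rot: [-3.141, -0.0, 1.384]
ft_force: [-2.0, -2.3, -1.4]
opening: 0.281
grasp_force: 79.8
```

```bash
cat >look.py <<'E'
from h import *
for c in ["top","scene"]:
    im,d=snapshot(c); X=cloud(c,d); P=near(X,d,(.57,.1),.12)
    P=P[P[:,2]<.042]; h=(P[:,2]>.029)
    q,f=fit(P,h,Lsq,[.625,.15,-.187])
    P=near(X,d,(.567,.175),.07)
    P=P[(P[:,2]<.042)]; P=P[P[:,2]<.026]
    print(c,h.sum(),q,f,"rail",fit(P,P[:,2]>.0165,srail,[.565,.173,-.15])[0])
    cv2.imwrite(f"pics/{c}_{sense()['clock']:.2f}.png",cv2.resize(im[120:280,240:400] if c=="top" else im[140:280,230:390],(800,600),interpolation=cv2.INTER_CUBIC)[:,:,::-1])
to(.59,.0946,.05,1.384)
E
python3 look.py; ls pics
```

```text
top 160 [ 0.623   0.1508 -0.184 ] 0.0037 rail [ 0.565  0.173 -0.15 ]
scene 631 [ 0.6256  0.1525 -0.1831] 0.0569 rail [ 0.5623  0.1444 -0.1925]
pos [0.6046 0.1126 0.0269] rot [-3.1411e+00 -2.0000e-04  1.3841e+00] F [-0.4 -1.5 -2.7] grip 79.71051692962646 open 0.2756326634605498 t 13.7
units [-0.679 -0.368 -0.77 ] turn 0.001
scene0.png
scene1.png
scene2.png
scene_13.70.png
top0.png
top1.png
top2.png
top_13.65.png
  return _methods._mean(a, axis=axis, dtype=dtype,
  ret = ret.dtype.type(ret / rcount)
```

Call:
{"method": "step_arm", "body": {
  "commands": "15 0.03 0.04 0 0; 15 0.03 0.03 0 0; 15 0 0 0 0; 15 0 0 0 0"
}}

```text
clock: 14.1
ee_pos: [0.6067, 0.1132, 0.0269]
ee_rot: [-3.141, 0.001, 1.383]
ft_force: [-3.1, -4.1, -1.3]
opening: 0.276
grasp_force: 79.7
```

Call:
{"method": "step_arm", "body": {
  "commands": "15 0.03 0.03 0 0; 15 0.03 0.02 0 0; 15 0 0 0 0; 15 0 0 0 0"
}}

```text
clock: 14.5
ee_pos: [0.607, 0.1132, 0.0269]
ee_rot: [-3.138, 0.002, 1.383]
ft_force: [-9.1, -7.7, 4.9]
opening: 0.28
grasp_force: 80.4
```

Call:
{"method": "step_arm", "body": {
  "commands": "15 0.04 0.02 0 0; 15 0.04 0.02 0 0; 15 0 0 0 0; 15 0 0 0 0; 15 0 0 0 0"
}}

```text
clock: 15.0
ee_pos: [0.607, 0.1133, 0.0269]
ee_rot: [-3.136, 0.005, 1.381]
ft_force: [-14.9, -12.6, 9.9]
opening: 0.277
grasp_force: 81.2
```

```bash
python3 look.py 2>/dev/null; ls -t pics|head -2
```

```text
top 176 [ 0.6242  0.1519 -0.1735] 0.004 rail [ 0.565  0.173 -0.15 ]
scene 629 [ 0.6279  0.1531 -0.1832] 0.0546 rail [ 0.5648  0.1452 -0.181 ]
pos [0.6071 0.1133 0.0269] rot [-3.1357  0.0045  1.381 ] F [-15.1 -12.9  10.9] grip 81.17036461830139 open 0.28110963253477234 t 15.1
units [-0.722 -0.445 -0.765] turn -0.022
scene_15.10.png
top_15.05.png
```

Call:
{"method": "step_arm", "body": {
  "commands": "15 -0.06 -0.06 -0.01 0; 15 0 0 0 0; 15 0 0 0 0"
}}

```text
clock: 15.4
ee_pos: [0.607, 0.1133, 0.0271]
ee_rot: [-3.139, 0.003, 1.382]
ft_force: [-7.7, -9.0, 0.8]
opening: 0.28
grasp_force: 80.0
```

Call:
{"method": "step_arm", "body": {
  "commands": "30 0 0 0 0; 36 0 0 0 0; 45 0 0 0 0; 45 0 0 0 0; 45 0 0 0 0"
}}

```text
clock: 15.9
ee_pos: [0.6089, 0.1161, 0.0276]
ee_rot: [3.141, -0.001, 1.384]
ft_force: [0.7, -0.2, 0.3]
opening: 0.522
grasp_force: 0.0
```

Call:
{"method": "step_arm", "body": {
  "commands": "45 0 0 -0.2 0; 45 0 0 -0.5 0; 45 0 0 -1 0; 45 0 0 -1 0; 45 0 0 -1 0; 45 -1 -1 -0.5 0; 45 -1 -1 0 0; 45 -1 -1 0 0; 45 -1 -1 0 0; 45 -1 -1 0 0; 45 -1 -1 0 0; 45 0 0 0 0"
}}

```text
clock: 17.1
ee_pos: [0.3933, -0.03, 0.1536]
ee_rot: [-3.138, -0.003, 1.378]
ft_force: [-0.3, 0.6, -0.4]
opening: 0.529
grasp_force: 0.0
```

```bash
python3 - <<'E'
from h import *
for c in ["top","scene"]:
    im,d=snapshot(c); X=cloud(c,d); P=near(X,d,(.57,.1),.14)
    P=P[P[:,2]<.042]
    print(c,fit(P,P[:,2]>.029,Lsq,[.625,.15,-.187]))
    P=near(X,d,(.525,.07),.21);P=P[P[:,2]<.06]; print(" board",fit(P,P[:,2]>.006,board,[.523,.07,-.185]))
    P=near(X,d,(.567,.175),.07); P=P[P[:,2]<.026]; print(" rail",fit(P,P[:,2]>.0165,srail,[.565,.173,-.15]))
    crop=im[150:280,250:390] if c=="top" else im[140:270,230:380]
    cv2.imwrite(f"pics/{c}_rel.png",cv2.resize(crop,(640,590),interpolation=cv2.INTER_CUBIC)[:,:,::-1])
to(.59,.0946,.05,1.384)
E
```

```text
top (array([ 0.6249,  0.152 , -0.1811]), np.float64(0.0066))
 board (array([ 0.5232,  0.0691, -0.1868]), np.float64(0.028))
 rail (array([ 0.5635,  0.1721, -0.1848]), np.float64(0.0365))
scene (array([ 0.6275,  0.1532, -0.1812]), np.float64(0.0336))
 board (array([ 0.5253,  0.0692, -0.1873]), np.float64(0.0436))
 rail (array([ 0.5568,  0.1465, -0.1797]), np.float64(0.1478))
pos [ 0.3982 -0.0277  0.1544] rot [ 3.1405e+00 -2.7000e-03  1.3821e+00] F [ 0.8  0.8 -0.7] grip 0.0 open 0.523993861136701 t 17.2
units [5.196 5.51  3.499] turn -0.014
```

View pics/top_rel.png

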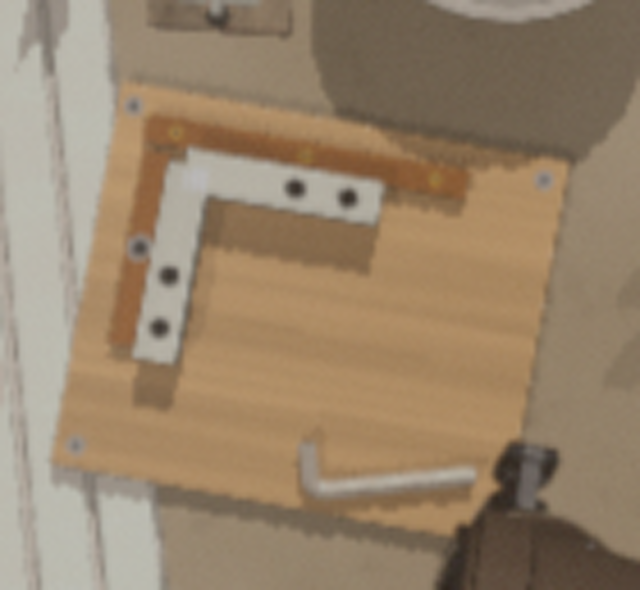

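View pics/scene_rel.png

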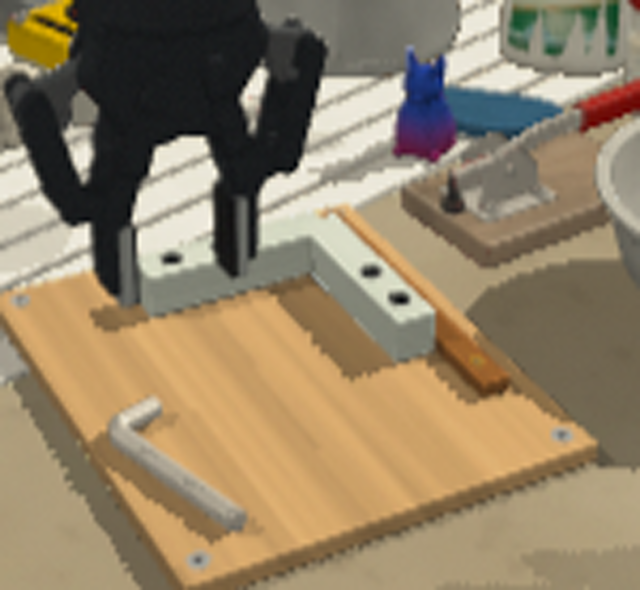

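Both views show the square flat against both rails: legs near (285,185) and (160,290) in the top crop, with no visible gap. The fit puts the heel within 0.5 mm of the corner and the yaw within 0.006 rad. The gripper is clear.

```bash
python3 -c "
from station import *
print(close_job())"
```

```text
the job is handed in; nothing more can be done
None
```

The square lies flush in the corner (heel measured within about 0.5 mm, legs within 0.006 rad), the side rail has swung square, and the square is released; I handed the job in at about 17 s, but the hand-in returned no verdict.

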